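# Draw the board carrier into the test fixture and bolt it in

## Task

Draw the flat board carrier along its bed in the test fixture towards the connector head at the near end, by pressing lightly on the black rubber thumb pad in its middle and pulling, past the connector's spring contact until it is fully home against the stop. Then slide the bolt fully across behind it and let go. Never press on the carrier with more than about 18 N, and leave everything else on the bench where it is.

Things in the scene. Friction and masses are not known exactly. Their poses are not given: they have to be found in the camera images.
- fixture: Fixed test fixture, 205 x 145 mm. Origin: centre of its underside, on the bench. x runs along the bed, away from the connector head at the near end; the carrier is drawn along -x; y left. Bed top 8 mm up; side rails 16 mm wide, tops 17 mm up, leave a channel 113 mm wide about y = 0; far wall's face at x = +90 mm, as high as the rails. Black connector head: x = -102 to -68 mm, top 31 mm up.
- carrier_mid (a point): Centre of the top of the rubber thumb pad (44 x 44 mm, 1 mm proud) in the middle of the loose carrier: aluminium plate 120 (x) x 110 (y) x 5 mm, 0.15-0.3 kg, with a green board and five chips 2 mm proud. Lies in the channel (1.5 mm play each side), plate top 4 mm below the rail tops, axes as the fixture's, 35-50 mm short of home. Friction on the bed about 0.2, finger on pad about 1. Stiff to press: 20-30 N/mm.
- home (a point): Fixed point: where carrier_mid lies when the carrier is fully home, its near edge on the stop under the hood (25 mm from the fixture's origin towards the connector, 14 mm up). About 12 mm earlier the carrier's near edge meets a sprung brass contact bar hidden under the hood and must lift it 1 mm: the pull needed, 2-4 N on the open bed, rises to about 6-9 N there, so a press under about 8-10 N slips.
- bolt (a joint): Travel of the steel bolt (m), 0 = drawn back, 0.026 = fully across; grows along the fixture's +y; stays where left; about 2 N of friction. Across, its nose stands in the channel 3 mm behind the far edge of the home carrier; a carrier more than 3 mm short of home blocks it.
- bolt_knob (a point): Centre of the top of the bolt's upright round knob, 12 mm in diameter, 36 mm tall, top 52 mm above the bench, on the fixture's right (-y) side at fixture x = +44 mm. It starts at about fixture y = -90 mm and ends at -66 mm. Above 24 mm the space around it is clear.
- screwdriver: Bystander: screwdriver lying beside the fixture's left side, along x. Origin under its middle.
- roller: Bystander: black rubber pinch roller, 34 mm across, 34 mm tall, standing at the fixture's right side near the connector head. Origin under its centre.
- spare_board: Bystander: bare circuit board 100 x 75 x 4 mm with a few parts up to 18 mm tall, left of the screwdriver. Origin: centre of its underside.
- reel: Bystander: tape reel 127 mm across, 15 mm high, lying flat beyond the fixture. Origin under its centre.
- meter: Bystander: panel meter 45 x 75 x 32 mm, lying on its back at the right. Origin under its centre.
- cleaner: Bystander: white spray can 48 mm across, 130 mm tall, at the far right. Origin under its centre.
- dish: Bystander: small steel parts dish 80 mm across, 25 mm high, at the far right. Origin under its centre.

How it is judged:
By the outcome, as a careful person would: the job done as asked, in the order asked, and still so for the second after the job is handed in, with the robot touching nothing.
It also fails if it takes over 61 s, if anything falls off the work surface, if the arm or the gripper's body presses on something with over 40 N, if the wrist force passes 120 N, or if a joint passes its speed limit or range.

## Robot

A 7-joint arm with a two-finger parallel gripper is mounted at the origin on the work surface. World frame = base frame: x ahead of the robot, y to its left, z up, the work surface at z = 0. Lengths are in mm, angles in rad, forces in N, time in s.
With the tool pointing down it reaches from about 400 to 875 mm from the base axis. Payload 19.3 kg.
Tool frame: the origin (TCP) lies at the very end of the fingers, on their centre line; the grasp point (between the pads) lies 19 mm behind it (grip_point_offset is the z of the grasp point in the tool frame, in mm); z points along the fingers, y is the line along which they close (so a half turn about z gives the same grasp; the last joint's range is limited). The gripper opens to 85 mm and grips with 20 to 120 N. Pads are 22 mm wide; open, the fingers measure 114 mm over their backs; the gripper's body (76 mm by 85 mm) begins 54 mm behind the grasp point. The pads swing forward as they close: fully open they stand 13 mm farther back than shut.
Start: joints at [-0.07, 0.521, -0.036, 1.599, 0.021, 1.021, -0.113], TCP at [624.992, -0.025, 231.291] pointing down, gripper open.
Joint ranges: [-2.91, 2.91], [-0.3, 2.13], [-1.5, 1.42], [0.17, 2.43], [-1.26, 4.41], [0.16, 1.93], [-2.52, 2.52]. Speed limits (rad/s): [1.89, 1.89, 2.39, 2.39, 3.01, 3.01, 3.01].

## Interface

Orientations are given as a 3x3 rotation matrix whose columns are the frame's x, y, z axes.
In Python, from workcell import movep, movel, goto_joints, open_gripper, clamp, wait, inverse_kinematics, read_state, camera, PlanningError, finish_job, grip_point_offset gives the robot as it stands. Calls block until the motion is done:
- movep(position, orientation): joint-space move of the TCP to a pose.
- movel(position, frame=None, max_speed=150, guard=None): straight line of the TCP; frame=None keeps the orientation; max_speed is the mean speed in mm/s. With guard (N) it stops when the force on the tool has changed by that much, and returns True; else False.
- goto_joints(angles): joint-space move.
- open_gripper() and clamp(): open the fingers fully, or close them until they stop; the grip force is fixed at half the most.
- wait(seconds).
- inverse_kinematics(position, orientation): joint angles nearest the present ones, or None.
- read_state(): the state.
- camera(name): name is "scene" or "side" or "wrist"; returns a dict with "image" (384x512x3 uint8, blue, green, red), "range_z" (384x512 float32, mm along the optical axis (not along the pixel's ray), 0 where there is no reading), "fx", "fy", "cx", "cy" (pixels), "cam_to_world" (4x4, takes a point from camera to world coordinates). Camera axes: x right, y up, looking along -z (the intrinsics and any distortion apply to the point x, -y, -z); pixel columns grow to the right and rows downward; lengths in mm; the calibration is good to about 2 mm. A picture is of the moment at which its call begins.
A pose or a line that the arm cannot do raises PlanningError and nothing moves.
- finish_job(): hands the job in; it is judged then, once.
The state is a dict: "time": time; "qpos": joint angles; "qvel": joint speeds; "joint_efforts": joint torques, N m; "eef_pos": TCP position; "tool_rot": TCP orientation; "ft_force": force on the tool from outside, world axes, zero at the start; "torque": the same for the moment, N m; "finger_gap": finger opening in mm; "gripper_force": force on a finger pad.
Only numpy, scipy, OpenCV 4.12 (cv2) and the standard library are available. Lean on these libraries where they do the work, as an engineer would, in place of code of your own. Each camera call takes 0.05 s, during which the arm holds its last target. There are 200 camera calls.

## Working session

There is one attempt and no reset: what is moved stays moved. The work goes in short steps, each a Python script; the robot and the scene stay as the last script left them, time stands still between calls to the robot, and variables do not carry over. Pictures are saved under pics/ and viewed, at most 10 in all, crops included, and the job is handed in when it is done.

```bash
mkdir -p pics; ls
python3 - <<'E'
from workcell import *
import cv2,numpy as np
ims=[]
for n in("scene","side"):
    c=camera(n); cv2.imwrite(f"pics/{n}0.png",c["image"]); np.savez(f"{n}0.npz",**c)
    print(n,c["fx"],c["fy"],c["cx"],c["cy"],c["cam_to_world"].round(2).tolist(),[k for k in c])
print(read_state()["time"])
E
```

```text
pics
scene 423.41739988444294 423.41739988444294 256.13876618453264 196.98931484048452 [[-0.78, -0.46, 0.43, 1097.85], [0.63, -0.59, 0.51, 485.46], [0.01, 0.67, 0.74, 910.86], [0.0, 0.0, 0.0, 1.0]] ['image', 'range_z', 'fx', 'fy', 'cx', 'cy', 'cam_to_world']
side 372.27781232126955 372.27781232126955 253.0324100750272 194.8156807174563 [[0.95, 0.19, -0.25, 358.56], [-0.31, 0.57, -0.76, -794.32], [-0.01, 0.8, 0.6, 632.01], [0.0, 0.0, 0.0, 1.0]] ['image', 'range_z', 'fx', 'fy', 'cx', 'cy', 'cam_to_world']
0.1
```

View pics/scene0.png

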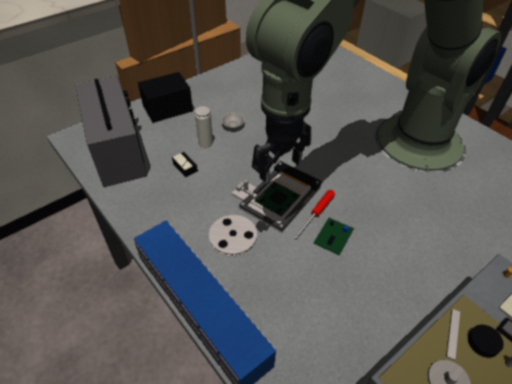

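View pics/side0.png

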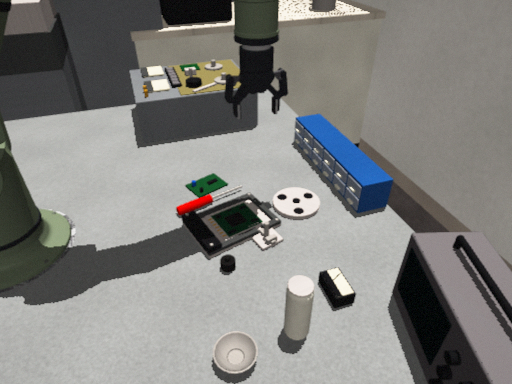

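The scene view shows the fixture at about (282,195). In the side view it is at about (232,222), with the connector head at (200,228), the knob at about (266,230) and the roller at (228,264). Next I'll take the wrist view.

```bash
cat > h.py <<'E'
import cv2,numpy as np
from workcell import *
def ray(c,u,v,z):
    T=c["cam_to_world"]; d=T[:3,:3]@np.array([(u-c["cx"])/c["fx"],-(v-c["cy"])/c["fy"],-1.])
    o=T[:3,3]; return o+d*(z-o[2])/d[2]
def snap(n,name,crop=None,s=1):
    c=camera(n); im=c["image"]; np.savez(f"{name}.npz",**c)
    if crop: a,b,w,h=crop; im=im[b:b+h,a:a+w]
    cv2.imwrite(f"pics/{name}.png",cv2.resize(im,None,fx=s,fy=s,interpolation=cv2.INTER_CUBIC)); return c
E
python3 - <<'E'
from h import *
c=snap("wrist","w0",s=1.5)
print(c["cam_to_world"].round(2).tolist(),c["fx"],c["cx"],c["cy"])
s=np.load("side0.npz"); print(ray(s,232,222,12),ray(s,266,228,52)); print(ray(np.load("scene0.npz"),282,195,12)); print(read_state()["tool_rot"].round(3))
E
```

```text
[[1.0, 0.0, 0.0, 624.96], [-0.0, 0.95, 0.3, 76.77], [-0.0, -0.3, 0.95, 373.32], [0.0, 0.0, 0.0, 1.0]] 312.6194436554857 253.03744369791136 191.1518103524436
[526.45780701 -98.97609808  12.        ] [ 584.61908267 -189.74537031   52.        ]
[520.37212592 -93.85323383  12.        ]
[[-0.     1.    -0.001]
 [ 1.     0.    -0.   ]
 [-0.    -0.001 -1.   ]]
```

View pics/w0.png

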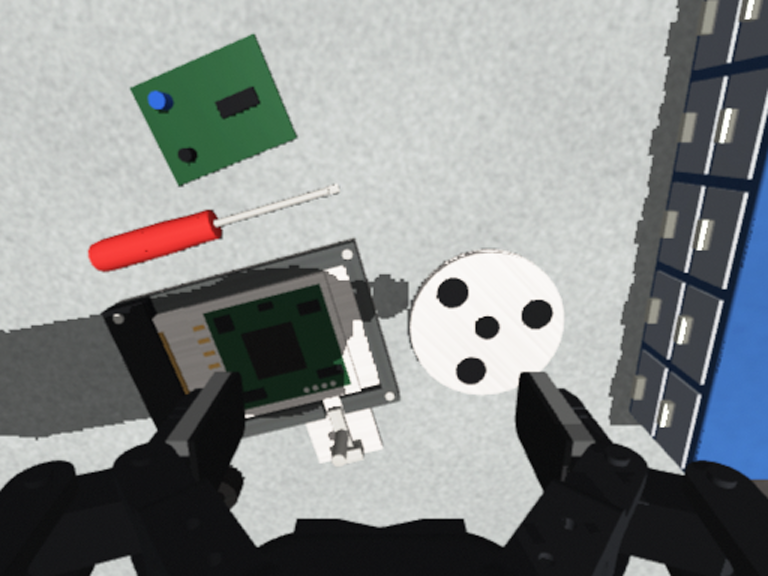

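The wrist view shows the fixture yawed by about 15°. Scaled pixels: rail corners at (105,315), (355,240) and (399,398), black thumb pad at (274,350), knob near (345,450), and the roller hidden behind the left finger. I'll close the gripper and look again from a better place.

Run:
```python
from h import *
w=np.load("w0.npz")
P=lambda u,v,z: ray(w,u/1.5,v/1.5,z)[:2]
fl,fr=P(355,240,17),P(399,398,17); print(fl,fr,np.linalg.norm(fl-fr))
y=(fl-fr)/np.linalg.norm(fl-fr); x=np.array([y[1],-y[0]]); print("yaw",np.degrees(np.arctan2(x[1],x[0])))
o=(fl+fr)/2-102.5*x; print("origin",o,"pad",P(274,350,14))
clamp()
R=read_state()["tool_rot"]
movel([o[0]+10,o[1]-75,250],max_speed=120)
snap("wrist","w1",s=1.5); print(read_state()["time"],read_state()["eef_pos"],read_state()["ft_force"])
```

```text
[605.83086533   2.66540788] [ 641.47957305 -135.54642573] 142.73521399825933
yaw 14.462962741190653
origin [524.40351704 -92.0403062 ] pad [536.21872925 -91.71861946]
2.7083 [ 534.60814483 -166.4810326   249.85124832] [ 0.21581475  0.62716303 -0.91973173]
```

View pics/w1.png

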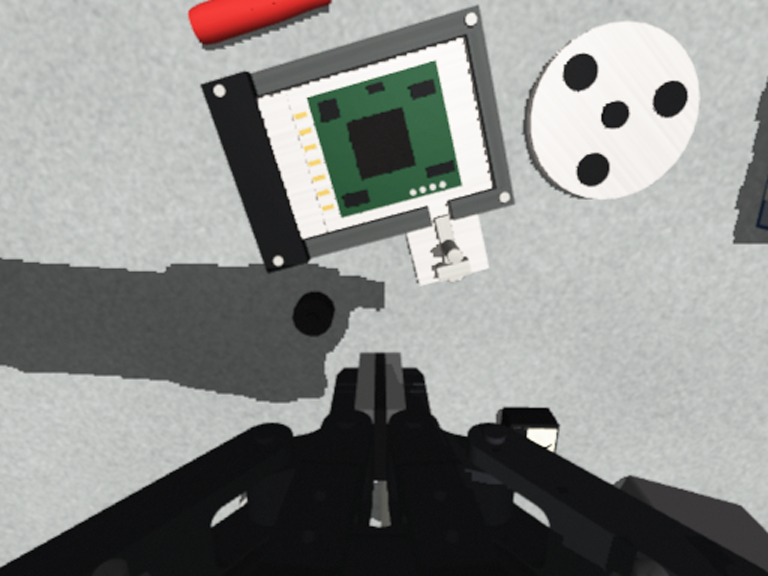

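Run:
```python
from h import *
w=np.load("w1.npz"); im=w["image"]; D=w["range_z"]
v,u=np.mgrid[:384,:512]; T=w["cam_to_world"]
p=np.stack([(u-w["cx"])/w["fx"]*D,-(v-w["cy"])/w["fy"]*D,-D],-1)@T[:3,:3].T+T[:3,3]
m=(p[...,2]>44)&(p[...,2]<60)&(u>270)&(u<335)&(v>130)&(v<195)&(D>0)
print("knob px",m.sum(),p[m].mean(0),p[m].min(0),p[m].max(0),u[m].mean(),v[m].mean())
dark=(im.max(2)<60)&(D>0); n,l,s,c=cv2.connectedComponentsWithStats(dark.astype(np.uint8))
i=l[int(143/1.5),int(382/1.5)]; cnt=cv2.findContours((l==i).astype(np.uint8),0,2)[0][0]
r=cv2.minAreaRect(cnt); print("pad",r,s[i]); print(ray(w,*r[0],14), "depthz",p[l==i].mean(0))
b=[ray(w,*q,14)[:2] for q in cv2.boxPoints(r)]; print(np.round(b,1))
P=lambda a,b,z: ray(w,a/1.5,b/1.5,z)[:2]
fl,fr=P(479,6,17),P(514,203,17); y=(fl-fr); print(fl,fr,np.linalg.norm(y)); y/=np.linalg.norm(y); x=np.array([y[1],-y[0]])
print("yaw",np.degrees(np.arctan2(x[1],x[0])),"o",(fl+fr)/2-102.5*x)
# connector head top at z31 corners
a,b,c_=P(202,85,31),P(266,272,31),P(250,72,31); print("head",a,b,np.linalg.norm(a-b)); yy=(a-b)/np.linalg.norm(a-b); xx=np.array([yy[1],-yy[0]]); print(np.degrees(np.arctan2(xx[1],xx[0])),"o",(a+b)/2+102*xx)
cv2.imwrite("pics/k1.png",cv2.resize(im[125:200,255:345],None,fx=6,fy=6,interpolation=cv2.INTER_CUBIC))
```

```text
knob px 99 [ 590.80174435 -171.78982116   51.18848482] [ 585.52987702 -177.70864833   44.00673639] [ 596.55627854 -166.84297108   53.57269978] 302.9191919191919 169.91919191919192
pad ((253.4987335205078, 95.39508819580078), (39.80275344848633, 38.93747329711914), 75.25643920898438) [ 231   72   46   48 1489]
[535.4398136  -92.24617194  14.        ] depthz [535.58966359 -92.23881164  14.03777373]
[[ 508.1  -76.6]
 [ 551.   -66. ]
 [ 563.5 -108.3]
 [ 519.2 -119.6]]
[6.05110780e+02 4.14978425e-01] [ 641.76826636 -137.69366701] 142.89075996245577
yaw 14.864977387617856 o [524.3698829  -94.93490321]
head [408.52772205 -52.66616112] [ 444.12229433 -190.7600549 ] 142.60749305607274
14.453736476607034 o [525.09665661 -96.25409254]
```

View pics/k1.png

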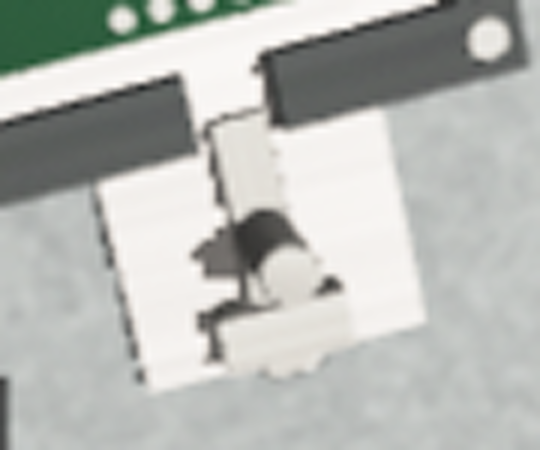

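The pad is at about fixture (11,0), so the carrier is 36 mm short of home. The knob top is at crop (291,272), which is world (591,-172), and that agrees with the fixture pose. I'll press and pull in small steps, checking the force each time.

```bash
cat >> h.py <<'E'
yaw=np.radians(14.6); ex=np.array([np.cos(yaw),np.sin(yaw),0]); ey=np.array([-ex[1],ex[0],0])
O=np.array([524.7,-95.6,0]); R=np.stack([ey,ex,[0,0,-1]],1)
def W(x,y,z): return O+x*ex+y*ey+[0,0,z]
def loc(p): d=np.array(p)-O; return np.array([d@ex,d@ey,d[2]])
def F(n=3):
    f=[]
    for _ in range(n): f.append(read_state()["ft_force"]); wait(0.01)
    return np.mean(f,0)
E
python3 - <<'E'
from h import *
x=loc([535.5,-92.2,14]); print("pad",x)
movel(W(x[0],0,60),R,120); movel(W(x[0],0,20),max_speed=80); wait(.3)
f0=F(10); print("f0",f0); np.save("f0.npy",f0)
print(movel(W(x[0],0,10),max_speed=4,guard=5)); wait(.1)
p=loc(read_state()["eef_pos"]); print(p,F()-f0)
z=p[2]
for i in range(8):
    f=(F()-f0)[2]
    if f>11.5: break
    z-=min(.2,(13-f)/40); movel(W(x[0],0,z),max_speed=10); wait(.05)
print(z,loc(read_state()["eef_pos"]),F()-f0,read_state()["time"]); np.save("z.npy",z)
E
```

```text
pad [11.30829486  0.56786211 14.        ]
f0 [0.0675671  0.14028842 0.13889221]
True
[11.33204652  0.05216441 14.09313626] [-1.34376478 -0.0269642   8.31657159]
13.688594316828333 [11.49837583 -0.04889599 14.05714504] [-2.19882953  0.7697027  11.50327445] 8.2167
```

Run:
```python
from h import *
f0=np.load("f0.npy"); z=float(np.load("z.npy")); x=11.3
while x>-26.5:
    x-=2.5 if x>-8 else 1.2
    movel(W(x,0,z),max_speed=20); d=F(2)-f0; p=loc(read_state()["eef_pos"])
    print(round(x,1),"act",p.round(2),"pull",round(d@ex,1),"lat",round(d@ey,1),"press",round(d[2],1))
    if d[2]>17: z+=.15
    z-=np.clip((13.3-d[2])/40,-.15,.12)
    if d@ex>11.5: print("stop"); break
print(read_state()["time"],x); np.save("z.npy",z)
```

```text
8.8 act [ 9.21 -0.12 14.06] pull 0.0 lat 0.2 press 10.0
6.3 act [ 6.93 -0.18 14.08] pull -0.1 lat -0.5 press 10.6
3.8 act [ 4.55 -0.21 14.07] pull 0.9 lat 0.3 press 11.5
1.3 act [ 2.1  -0.25 14.06] pull 0.4 lat -0.2 press 12.6
-1.2 act [-0.37 -0.23 14.05] pull 0.2 lat 0.3 press 12.2
-3.7 act [-2.83 -0.25 14.05] pull 0.8 lat 0.4 press 13.7
-6.2 act [-5.36 -0.23 14.05] pull 1.3 lat -0.7 press 12.3
-8.7 act [-7.8  -0.25 14.05] pull 1.4 lat 0.1 press 13.0
-9.9 act [-8.88 -0.23 14.05] pull 1.2 lat 0.2 press 12.5
-11.1 act [-10.01  -0.24  14.03] pull 2.4 lat -0.2 press 12.6
-12.3 act [-11.14  -0.26  14.05] pull 2.0 lat 0.4 press 12.5
-13.5 act [-12.29  -0.26  14.06] pull 2.4 lat 0.4 press 12.8
-14.7 act [-13.3   -0.28  14.06] pull 3.2 lat 0.1 press 12.4
-15.9 act [-14.03  -0.28  14.08] pull 5.5 lat -0.2 press 10.5
-17.1 act [-14.98  -0.27  14.07] pull 6.1 lat -0.7 press 10.4
-18.3 act [-16.23  -0.3   14.03] pull 5.2 lat 0.3 press 12.1
-19.5 act [-17.56  -0.33  14.02] pull 5.5 lat 0.6 press 13.4
-20.7 act [-18.76  -0.32  14.03] pull 4.7 lat 0.3 press 14.6
-21.9 act [-20.05  -0.31  14.03] pull 4.9 lat 0.3 press 13.9
-23.1 act [-21.25  -0.34  14.06] pull 4.5 lat -0.8 press 13.7
-24.3 act [-22.45  -0.31  14.05] pull 4.3 lat -0.2 press 13.5
-25.5 act [-23.67  -0.32  14.06] pull 4.5 lat 0.3 press 13.4
-26.7 act [-24.87  -0.34  14.04] pull 3.8 lat -0.5 press 13.3
14.55 -26.69999999999999
```

It is past the sprung contact. I'll keep going until it meets the stop.

Run:
```python
from h import *
f0=np.load("f0.npy"); z=float(np.load("z.npy")); x=-26.7
while x>-34:
    x-=.7
    movel(W(x,0,z),max_speed=15); d=F(2)-f0; p=loc(read_state()["eef_pos"])
    print(round(x,1),"act",p.round(2),"pull",round(d@ex,1),"lat",round(d@ey,1),"press",round(d[2],1))
    if d@ex>9.8: print("stop"); break
    z-=np.clip((13.8-d[2])/40,-.15,.12)
movel(W(p[0],0,z+1),max_speed=15); movel(W(p[0],0,60),max_speed=80)
movel(W(-10,-130,130),max_speed=150)
wait(.2);c=snap("wrist","w2",s=1.5); print(read_state()["time"])
```

```text
-27.4 act [-25.42  -0.28  14.05] pull 5.5 lat -0.2 press 12.4
-28.1 act [-25.68  -0.3   14.06] pull 7.7 lat -0.6 press 11.2
-28.8 act [-26.08  -0.3   14.02] pull 8.5 lat 0.4 press 11.0
-29.5 act [-26.49  -0.29  14.07] pull 9.2 lat 0.4 press 11.1
-30.2 act [-26.97  -0.36  14.06] pull 10.4 lat 0.5 press 11.2
stop
18.375
```

View pics/w2.png

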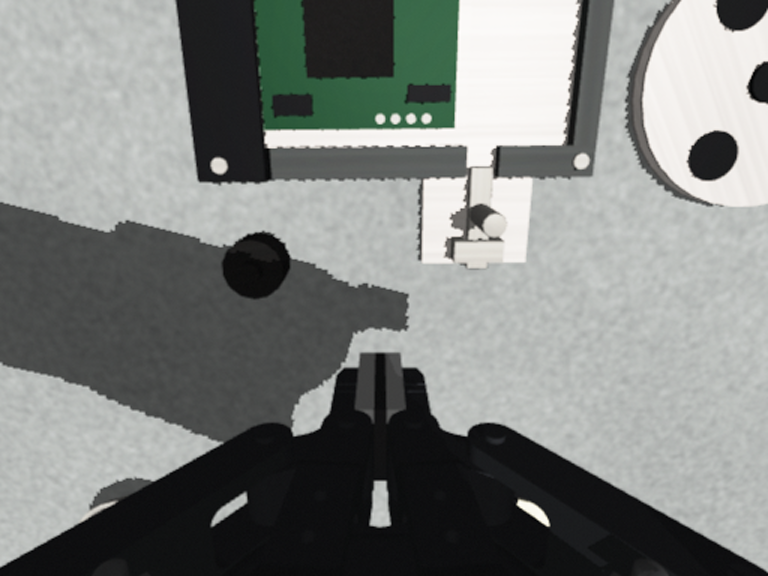

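The board is now close to the hood. Pad edges are at about (306–393, 75), the knob top is at (494,224), and the bolt slot is open. I'll check the pad's position and then push the bolt.

Run:
```python
from h import *
w=np.load("w2.npz"); P=lambda a,b,z: loc(ray(w,a/1.5,b/1.5,z)).round(1)
print("pad",P(306.5,75,14),P(393.5,75,14),"board far",P(455,120,13.5),"head",P(268,160,31),P(200,181,31),"far corner",P(592,176,17),"knob",P(494,224,52))
w=np.load("w1.npz"); print("before board far",P(461,185,13.5),"far corner",P(514,203,17),P(266,272,31))
```

```text
pad [-46.8 -21.5  14. ] [ -2.8 -21.5  14. ] board far [ 29.4 -42.9  13.5] head [-65.3 -62.4  31. ] [-100.3  -72.6   31. ] far corner [103.  -71.1  17. ] knob [ 44.3 -90.7  52. ]
before board far [ 65.2 -46.3  13.5] far corner [102.7 -70.2  17. ] [-102.   -71.8   31. ]
```

The pad centre is at −24.8, so the carrier is home, and the force rise at the stop agrees. Now the bolt.

Run:
```python
from h import *
movel(W(44.5,-130,80),max_speed=120); movel(W(44.5,-130,32),max_speed=80); wait(.2); f0=F(5)
s=movel(W(44.5,-112,32),max_speed=40,guard=3); print(s,loc(read_state()["eef_pos"]))
y=loc(read_state()["eef_pos"])[1]
while y<-70:
    y+=2; movel(W(44.5,y,32),max_speed=25); d=F(2)-f0; p=loc(read_state()["eef_pos"])
    print(round(y,1),p.round(2),"along",round(d@ey,1),"x",round(d@ex,1),"z",round(d[2],1))
    if d@ey<-12: print("stop");break
movel(W(44.5,p[1]-10,32),max_speed=40); movel(W(44.5,p[1]-30,90),max_speed=100); movel(W(-10,-130,130),max_speed=150)
wait(.2);snap("wrist","w3",s=1.5); print(read_state()["time"])
```

```text
False [  44.58085984 -111.98042923   32.05764302]
-110.0 [  44.48 -109.98   31.97] along 0.6 x -0.2 z 0.8
-108.0 [  44.5  -107.94   32.02] along 0.1 x 0.6 z 0.4
-106.0 [  44.51 -105.89   32.02] along 0.1 x -0.1 z 0.7
-104.0 [  44.51 -103.79   32.01] along 0.8 x 0.2 z 0.3
-102.0 [  44.5  -101.74   31.98] along -0.2 x 0.3 z 1.1
-100.0 [ 44.54 -99.74  32.  ] along 0.4 x 0.4 z 0.5
-98.0 [ 44.52 -97.78  31.98] along 0.7 x 0.1 z 0.2
-96.0 [ 44.48 -95.72  31.96] along 0.6 x 0.7 z -0.3
-94.0 [ 44.51 -93.78  32.01] along -0.1 x 0.3 z 0.4
-92.0 [ 44.47 -91.76  31.97] along 0.7 x -0.1 z 0.8
-90.0 [ 44.5  -89.78  32.  ] along 0.4 x -0.4 z -0.1
-88.0 [ 44.51 -87.8   32.01] along 0.2 x 0.2 z 0.9
-86.0 [ 44.52 -85.77  32.01] along 0.7 x -0.5 z 0.9
-84.0 [ 44.52 -83.75  32.02] along 0.3 x -0.0 z 0.6
-82.0 [ 44.47 -82.4   32.03] along -4.1 x 0.3 z -0.9
-80.0 [ 44.45 -82.09  32.18] along -13.2 x 1.6 z -4.2
stop
27.0833
```

View pics/w3.png

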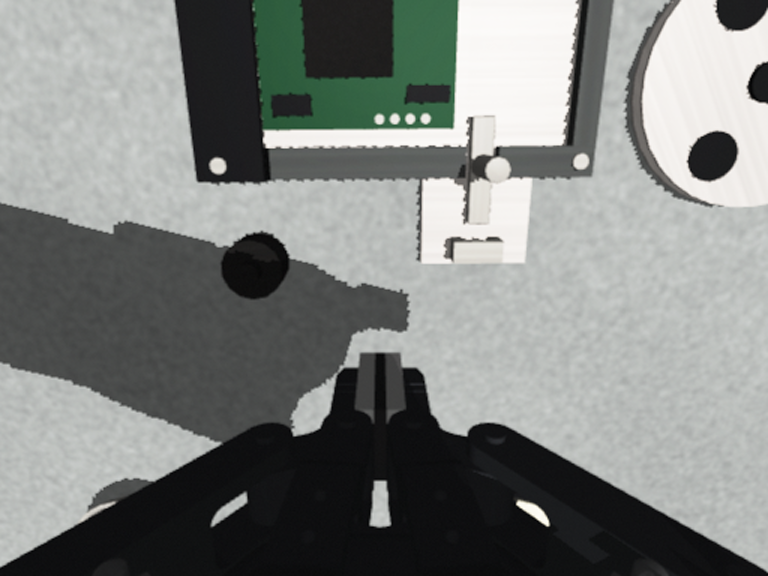

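The bolt is across: the knob has moved from (494,224) to (496,168) and met its hard end stop at about y = −66. The board has not moved and the arm is clear, so I'm handing in.

Run:
```python
from h import *
w=np.load("w3.npz"); print(loc(ray(w,496/1.5,168/1.5,52)))
print(finish_job())
```

```text
[ 43.61769581 -64.89639195  52.        ]
the job is handed in; nothing more can be done
None
```

The carrier is home against the stop, the bolt is fully across behind it with the arm clear, and the job was handed in at about 27 s; the highest press I measured on the pad was 14.6 N.

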